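# Extend the lid rack to its length mark and clamp it one-handed

### The job

Slide the transport lock on the extending lid rack all the way across to its end stop on the thumb-tab side, then pull the spring-loaded leg out by its thumb tab until the length mark (the raised rib) has just come out of the collar, the lever still open. Holding the leg there, squeeze the cam lever shut flat along the leg, and finish while still holding the leg at its mark with the lever shut: do not let go. Leave the fruit and vegetables beside the rack where they are.

Things in the scene. Friction and masses are not known exactly. Their poses are not given: they have to be found in the camera images.
- lid_rack: Pan-lid rack fixed on the worktop. Origin on the worktop below the leg's centre line, level with the lever's hinge. -y: the way the leg slides out; +x: thumb-tab side; -x: lever side; z up. In mm: bamboo base x +-45, y 22 to 212, 14 high; wire hoops 98 high at y 125, 160, 195; bamboo housing x +-47, y 22 to 82, top z 78. Under the leg beyond the collar is free space.
- collar_mouth (a point): Point above the leg's centre line (67 mm up) in the plane of the mouth of the steel clamp collar, rack y -12 mm, where the leg comes out. Collar with the lever's lugs: rack x -23 to +14, y -12 to +22, z 36 to 74 mm.
- rack_leg: Leg, slides out roughly toward the robot: flat aluminium bar 12 mm wide (rack x +-6), z 43 to 67 mm. Fully in, its origin and axes are the rack's and it reaches to rack y -135 mm. Travel = how far its origin has moved to rack -y: 0 at the start, 45 mm at the length mark, outer stop 70 mm. Carries the thumb tab and, at its y -130, an end hoop 78 mm wide, 98 mm high, with a foot.
- thumb_tab (a point): Middle of the pushing face of the thumb tab: an upright plate 6 mm thick on the leg's +x side only (rack x 5 to 47, z 38 to 78 mm). The face looks to rack +y (to the collar), at rack y -40 mm minus the leg's travel (-85 at the mark). A finger behind it, moved to rack -y, draws the leg out.
- length_mark (a point): Top of the leg (67 mm up) at the collar-side edge of the length mark, a rib 3 mm wide all round the leg, 1 mm proud. Inside the collar at the start; at the right length this point is level along y with point collar_mouth. A spring always pulls the leg in (2 N when in, 4.5 N at the mark; no detent): let go, it slides back even with the lever shut. Lock on: it stops at 10 mm.
- cam_lever (a joint): Lever angle, rad: 0 shut at its stop, flat along the leg; more is swung out to rack -x; starts 0.20 to 0.26. Stays where left; 0.08 N m moves it. Upright pin at rack x -12, y 0. Shut, its outer face is at rack x -16 mm: leg and lever together are 22 mm wide (x -16 to +6), squeezed between two fingers with the middle at x -5. At the mark a finger behind the tab has the lever opposite.
- lever_tip (a point): Top edge of the lever's free end, 92 mm from its hinge pin, 66 mm above the worktop. The black blade is 8 mm thick, z 44 to 66 mm, and ends 96 mm from the pin.
- lock_knob (a joint): Transport lock, m: 0 locked (rack -x end), 0.030 at the far end stop (rack +x); starts 0 to 0.008; takes about 1.5 N and stays where it is left.
- lock_top (a point): Top middle of the lock's upright black fin, 110 mm above the worktop, in a cross slot on the housing: rack y +52 mm, rack x -15 mm plus the joint value. The fin is 10 mm thick along rack x, 26 mm along y, stands 32 mm above the housing; its lowest 6 mm is a foot 22 mm wide.
- lemon_1: Lemon 78x55x56 mm, bystander; origin under its middle.
- onion_1: Red onion 64x67x71 mm, bystander; origin under its middle.
- garlic_1: Garlic bulb 60x60x59 mm, bystander; origin under its middle.

How it is judged:
On the way, in this order (a step that is already met when the one before it is completed fails the run):
1. the transport lock is at its far end stop, the leg still in and the lever open (value of joint lock_knob above 0.026 m and y of length_mark in the frame of collar_mouth above 0.025 m and value of joint cam_lever above 0.12 rad), for 0.2 s.
2. the fingers hold the leg at its length mark while the lever is still open (y of length_mark in the frame of collar_mouth between -0.004 and 0.004 m and contact force between the fingers and rack_leg above 1 N and value of joint lock_knob above 0.026 m and value of joint cam_lever above 0.1 rad), for 0.2 s.
3. the lever is shut with the leg held at its mark (y of length_mark in the frame of collar_mouth between -0.004 and 0.004 m and contact force between the fingers and rack_leg above 1 N and value of joint lock_knob above 0.026 m and value of joint cam_lever below 0.05 rad), for 0.2 s.
At the end, for the whole second after the job is handed in: The fingers still bear on the leg (over 1 N) and hold it at rest within 4 mm of its length mark (length_mark to collar_mouth, along the leg); the cam lever is shut (under 0.05 rad); the transport lock is within 4 mm of its far end stop (all of step 3 and linear speed of rack_leg below 0.01 m/s); the arm keeps its last pose, push and grip.
It fails at once if the lever is shut while the leg is more than 8 mm off its mark (value of joint cam_lever below 0.05 rad and (y of length_mark in the frame of collar_mouth above 0.008 m or y of length_mark in the frame of collar_mouth below -0.008 m)).
It fails at once if the lemon is moved more than 3 cm (distance of lemon_1 from where it was at the start of the episode above 0.03 m).
It fails at once if the onion is moved more than 3 cm (distance of onion_1 from where it was at the start of the episode above 0.03 m).
It fails at once if the garlic is moved more than 3 cm (distance of garlic_1 from where it was at the start of the episode above 0.03 m).
It also fails if it takes over 38 s, if anything falls off the work surface, if the arm or the gripper's body presses on something with over 40 N, if the wrist force passes 120 N, or if a joint passes its speed limit or range.

### The arm

A 6-joint arm with a two-finger parallel gripper is mounted at the origin on a cart in front of the work surface, level with it; the furniture and walls round the work are solid. World frame = base frame: x ahead of the robot, y to its left, z up, the work surface at z = 0. Lengths are in m, angles in rad, forces in N, time in s.
With the tool pointing down it reaches from about 0.3 to 0.825 m from the base axis. Payload 5.4 kg.
Tool frame: the origin (TCP) lies on the centre line of the jaws, within the pads' length; the fingertips stand 8 mm ahead of it and the grasp point (between the pads) lies 11 mm behind it; z points along the fingers, y is the direction in which the jaws open and shut (so a half turn about z gives the same grasp; the last joint's range is limited). The gripper opens to 92 mm and grips with 3 to 60 N. Pads are 20 mm wide; open, the fingers measure 128 mm over their backs; the gripper's body (75 mm by 189 mm) begins 69 mm behind the grasp point.
Start: joints at [-1.345, 0.158, 1.597, -0, 1.386, -0.21], TCP at [0.243, -0.521, 0.223] pointing down, gripper open.
Joint ranges: [-2.91, 2.91], [-0.94, 2.29], [0.18, 2.7], [-1.29, 4.43], [0.17, 2.64], [-3, 3]. Speed limits (rad/s): [2.57, 2.57, 3.14, 3.14, 3.14, 3.14].

### API

Orientations are given as [roll, pitch, yaw] about the fixed x, y, z axes, in that order (R = Rz(yaw) Ry(pitch) Rx(roll)).
In Python, from cell import state, cams, ticket gives the robot as it stands.
- The arm moves only by the tool drive_tool, never from a script. Its argument "motion" is a list of rows, each a list of 6 numbers: the shift along the tool's x, y, z as a fraction of full scale, then the turn, a rotation vector about the tool's x, y, z as a fraction of full scale. A call has 1 to 8 rows; each row shifts and turns the commanded pose from where the row before left it, along the tool's axes as they then stand; what a row does not reach is not made up. Full scale, the value 1, is 0.02 m for a shift and 4 degrees for a turn. A row lasts 1/10 s, in which the tool goes at most 50 mm and 8.59 degrees, less where a joint would pass 70% of its speed; a pose out of reach is approached as far as the arm can. A call with a number of a shift or a turn outside -1 to 1 is refused whole. A call with a gripper value outside its range is refused whole. "gripper" is the closure, from 0 (fully open) to 1 (shut), set as the call begins (left out, the last holds). The fingers move at their own pace and stop on an object; "squeeze" is the grip in N (left out, the last holds). Time passes only in rows, so rows that do not move let the fingers close. It gives the time, the measured TCP pose, the force and the opening at its end, in the units of the state.
- state(): the state, without advancing time (a new reading comes with each control period).
- cams.snapshot(name): name is "scene" or "side" or "wrist"; returns a dict with "frame" (400x640x3 uint8, blue, green, red), "depth" (400x640 float32, m along the optical axis (not along the pixel's ray), 0 where there is no reading), "mtx" (3x3 intrinsics, pixels), "world_from_camera" (4x4, takes a point from camera to world coordinates); the wrist camera has in their place "tool_from_camera" (4x4, takes a point from camera to tool coordinates, whose origin is the TCP and whose axes are the flange's). Camera axes: x right, y up, looking along -z (the intrinsics and any distortion apply to the point x, -y, -z); pixel columns grow to the right and rows downward; lengths in m; the calibration is good to about 2 mm. A picture is of the moment at which its call begins: read the wrist's pose just before it.
- ticket.hand_in(): hands the job in, once; it reports no verdict.
The state is a dict: "t": time; "joint_positions": joint angles; "qvel": joint speeds; "joint_efforts": joint torques, N m; "tool_pos": TCP position; "ee_rot": TCP orientation; "force": force on the tool from outside, world axes, zero at the start; "moment": the same for the moment, N m; "finger_gap": finger opening in m.
Only numpy, scipy, OpenCV 4.12 (cv2) and the standard library are available. Lean on these libraries where they do the work, as an engineer would, in place of code of your own. Each camera call takes 0.05 s, during which the arm holds its last target.

## Working session

There is one attempt and no reset: what is moved stays moved. The work goes in short steps, Python scripts to look and compute and a tool call to move; the robot and the scene stay as the last step left them, time stands still between calls to the robot, and variables do not carry over. Pictures are saved under pics/ and viewed, and the job is handed in when it is done.

Besides the shell and the picture viewer there is one more tool, called after "Call:" as name(argument=value, ...), one argument or row to a line, values as JSON. drive_tool: Moves the arm, as the interface text tells. Its arguments: {"type":"object","properties":{"motion":{"type":"array","items":{"type":"array","items":{"type":"number","minimum":-1,"maximum":1}}},"gripper":{"type":"number"},"squeeze":{"type":"number"}},"required":["motion"]}

```bash
ls; mkdir -p pics
python3 - <<'E'
from cell import state,cams,ticket
import cv2,pickle
s=state()
print(s)
for n in ["scene","side","wrist"]:
    d=cams.snapshot(n); cv2.imwrite(f"pics/{n}0.png",d["frame"]); pickle.dump(d,open(f"{n}0.pkl","wb"))
    print(n,d["mtx"],d.get("world_from_camera",d.get("tool_from_camera")), d.keys())
E
```

```text
pics
{'t': 0.0, 'joint_positions': array([-1.34509613e+00,  1.59034276e-01,  1.59822317e+00, -4.59818942e-06,
        1.38619300e+00, -2.10100317e-01]), 'qvel': array([-0.00144549, -0.00010116,  0.00016164,  0.00097243, -0.00136446,
       -0.00035082]), 'joint_efforts': array([ 2.61252865e-05, -3.85575771e+01, -3.22109449e+01,  7.00138905e-02,
        3.79677583e-02, -1.43213001e-04]), 'tool_pos': array([ 0.24256851, -0.52065964,  0.22163175]), 'ee_rot': array([-3.13977477e+00, -3.83037585e-04,  4.35801010e-01]), 'force': array([-0.57916406, -0.25568646,  0.63410632]), 'moment': array([-0.01143515,  0.00030762, -0.04864331]), 'finger_gap': 0.09188187505098544}
scene [[384.15156434   0.         317.62442564]
 [  0.         384.15156434 205.22719511]
 [  0.           0.           1.        ]] [[ 0.93155417  0.26401607 -0.25000467  0.32623044]
 [-0.36352147  0.69078191 -0.62503799 -0.75428877]
 [ 0.00767863  0.67313882  0.73947628  0.7186545 ]
 [ 0.          0.          0.          1.        ]] dict_keys(['frame', 'depth', 'mtx', 'world_from_camera'])
side [[420.55835211   0.         321.62427864]
 [  0.         420.55835211 197.72182219]
 [  0.           0.           1.        ]] [[-0.94163559  0.18229912 -0.28300079  0.33936849]
 [-0.33587523 -0.56519007  0.75349055  0.40833485]
 [-0.02258857  0.80456648  0.59343284  0.59959972]
 [ 0.          0.          0.          1.        ]] dict_keys(['frame', 'depth', 'mtx', 'world_from_camera'])
wrist [[328.04992061   0.         319.59074413]
 [  0.         328.04992061 200.81857985]
 [  0.           0.           1.        ]] [[ 4.47413088e-04  9.65333371e-01  2.61019697e-01  7.54339014e-02]
 [ 9.99999512e-01 -6.61763567e-04  7.33314720e-04  6.92450729e-04]
 [ 8.80626496e-04  2.61019241e-01 -9.65333197e-01 -1.62036005e-01]
 [ 0.00000000e+00  0.00000000e+00  0.00000000e+00  1.00000000e+00]] dict_keys(['frame', 'depth', 'mtx', 'tool_from_camera'])
```

View pics/scene0.png

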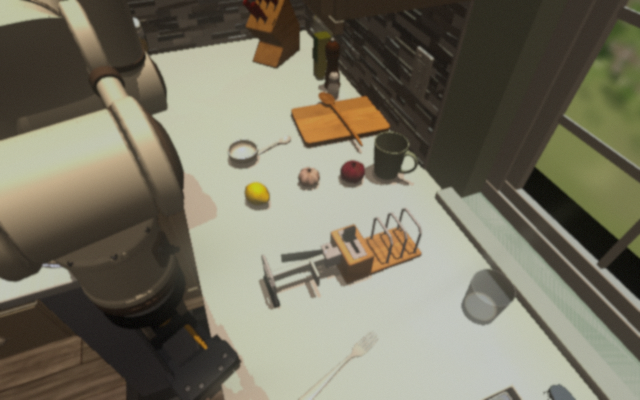

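View pics/side0.png

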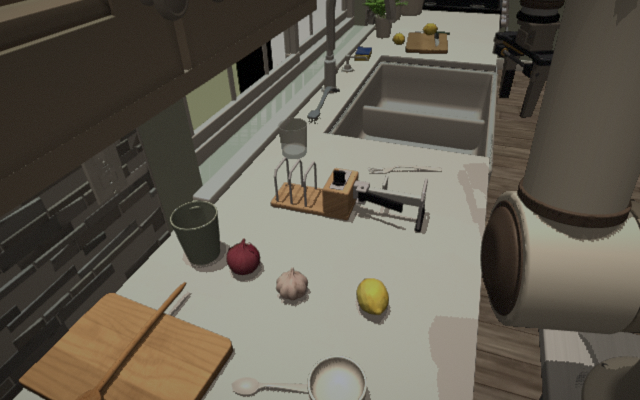

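View pics/wrist0.png

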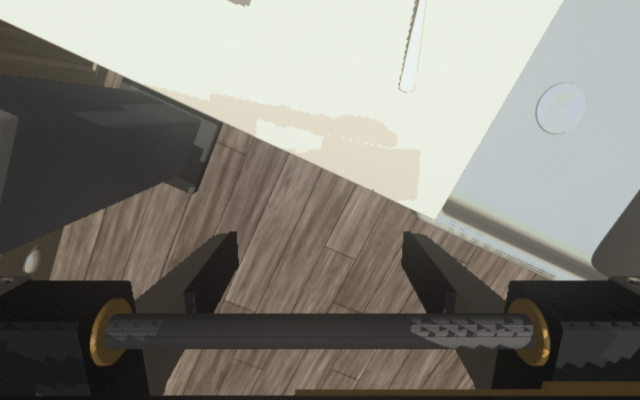

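The scene view shows the rack: end hoop (270,280), leg to collar (325,260), black lever (300,256), housing (352,250), lock fin (350,238). I'll crop in closer next.

```bash
cat > h.py <<'E'
import numpy as np,cv2,pickle
from cell import state,cams,ticket
from scipy.spatial.transform import Rotation as R
def load(n): return pickle.load(open(n+'.pkl','rb'))
def T_of(d,s=None):
    if "world_from_camera" in d: return d["world_from_camera"]
    T=np.eye(4); T[:3,:3]=R.from_euler('xyz',s["ee_rot"]).as_matrix(); T[:3,3]=s["tool_pos"]
    return T@d["tool_from_camera"]
def ray(d,u,v,s=None):
    T=T_of(d,s);K=d["mtx"]
    c=np.array([(u-K[0,2])/K[0,0],-(v-K[1,2])/K[1,1],-1.])
    return T[:3,3],T[:3,:3]@c
def atz(d,u,v,z,s=None):
    o,r=ray(d,u,v,s); return o+r*(z-o[2])/r[2]
def atd(d,u,v,s=None):
    o,r=ray(d,u,v,s); return o+r*d["depth"][int(round(v)),int(round(u))]
def proj(d,p,s=None):
    T=np.linalg.inv(T_of(d,s)); q=T[:3,:3]@np.asarray(p)+T[:3,3]; K=d["mtx"]
    return np.array([K[0,0]*q[0]/-q[2]+K[0,2], K[1,1]*-q[1]/-q[2]+K[1,2]])
def crop(d,u0,v0,w,h,k,name):
    im=cv2.resize(d["frame"][v0:v0+h,u0:u0+w],None,fx=k,fy=k,interpolation=cv2.INTER_CUBIC)
    st=20
    for u in range((u0//st+1)*st,u0+w,st):
        cv2.putText(im,str(u),((u-u0)*k,10),0,.35,(0,0,255),1); cv2.line(im,((u-u0)*k,12),((u-u0)*k,18),(0,0,255),1)
    for v in range((v0//st+1)*st,v0+h,st):
        cv2.putText(im,str(v),(0,(v-v0)*k+4),0,.35,(0,0,255),1)
    cv2.imwrite('pics/'+name,im)
E
python3 - <<'E'
from h import *
crop(load('scene0'),250,190,190,120,4,'s0c.png')
crop(load('side0'),260,140,190,100,4,'d0c.png')
E
```

```text
(no output)
```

View pics/s0c.png

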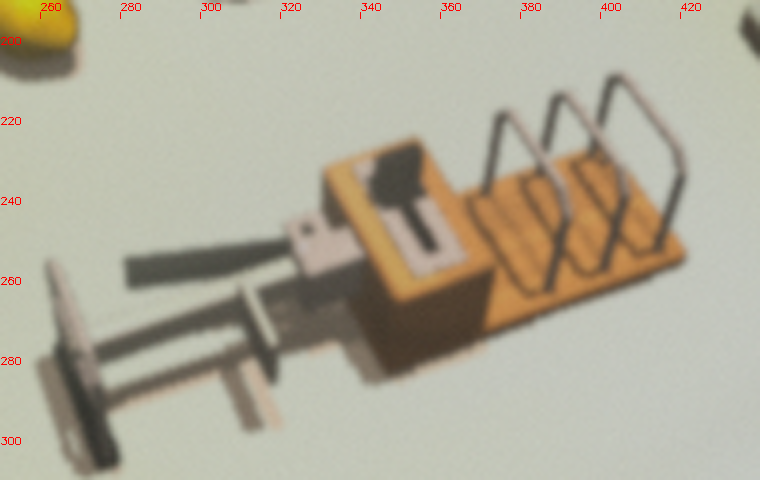

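View pics/d0c.png

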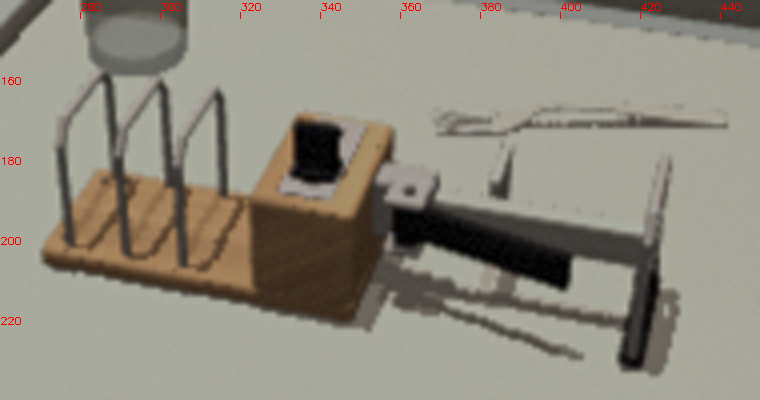

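```bash
cat > fit.py <<'E'
from h import *
from scipy.optimize import least_squares
P={'scene0':[((-47,22,78),(331,232)),((-47,82,78),(354.3,224.5)),((47,82,78),(373.8,256.5)),((47,22,78),(350,265.5)),((45,212,14),(421.5,254.5)),((-45,212,14),(397.5,228))],
'side0':[((47,82,78),(336.3,168.8)),((47,22,78),(358.8,172)),((-47,22,78),(347.5,194.5)),((-47,82,78),(322.5,188.8)),((-45,212,14),(270.5,204.5)),((45,212,14),(285,182.5))]}
def W(p,q):
    c,s=np.cos(p[2]),np.sin(p[2]); q=np.asarray(q)/1000.
    return np.array([p[0]+c*q[0]-s*q[1],p[1]+s*q[0]+c*q[1],q[2]])
def res(p,ks=P):
    return np.concatenate([proj(load(k),W(p,a))-b for k in ks for a,b in P[k]])
if __name__=="__main__":
    for ks in (['scene0'],['side0'],['scene0','side0']):
        r=least_squares(lambda p:res(p,ks),[0.5,-0.35,-1.5],loss='soft_l1'); print(ks,r.x,np.abs(r.fun).max(),r.fun.round(1))
    p=r.x
    for n,q in dict(lock=(-15,52,110),tab=(26,-40,60),tip=(-12,-92,66),end=(0,-135,67)).items(): print(n,W(p,q))
E
python3 fit.py
```

```text
['scene0'] [ 0.515828   -0.34037913 -1.54274145] 3.751455074862406 [-2.4  0.1 -0.4 -0.8  1.   0.5 -2.   1.2  0.9 -0.3  3.8 -2.7]
['side0'] [ 0.51462982 -0.3276147  -1.55024595] 1.8168736474922866 [-1.2 -0.9  1.5 -0.1  1.8  0.7 -0.3  1.7 -0.6 -1.3 -0.3 -0.3]
['scene0', 'side0'] [ 0.51681014 -0.33727465 -1.54255473] 3.803915029706559 [-2.6 -1.1 -0.6 -2.   0.8 -0.8 -2.2 -0.2  0.5 -1.6  3.4 -3.8 -1.1 -3.1
  1.6 -2.5  2.3 -1.9  0.3 -0.8  0.1 -3.4  0.1 -2.2]
lock [ 0.56836584 -0.32081227  0.11      ]
tab [ 0.47756028 -0.3643938   0.06      ]
tip [ 0.42450798 -0.32787732  0.066     ]
end [ 0.38186398 -0.34108676  0.067     ]
```

Call:
drive_tool(
  motion=[
    [1, -0.45, 0, 0, 0, 0],
    [1, -0.45, 0, 0, 0, 0],
    [1, -0.45, 0, 0, 0, 0],
    [1, -0.45, 0, 0, 0, 0],
    [1, -0.45, 0, 0, 0, 0],
    [1, -0.45, 0, 0, 0, 0],
    [1, -0.45, 0, 0, 0, 0],
    [1, -0.45, 0, 0, 0, 0],
  ],
  gripper=0,
)

```text
t: 0.95
tool_pos: [0.3578, -0.3875, 0.2223]
ee_rot: [-3.141, -0.0, 0.436]
force: [-0.5, 0.3, -0.3]
finger_gap: 0.092
```

Call:
drive_tool(
  motion=[
    [1, -0.2, 0, 0, 0, 0.98],
    [1, -0.2, 0, 0, 0, 0.98],
    [1, -0.2, 0, 0, 0, 0.98],
    [1, -0.2, 0, 0, 0, 0.98],
    [1, -0.2, 0, 0, 0, 0.98],
    [1, -0.2, 0, 0, 0, 0.98],
    [0, 0, 0, 0, 0, 0],
    [0, 0, 0, 0, 0, 0],
  ],
)

```text
t: 1.75
tool_pos: [0.4658, -0.3341, 0.2222]
ee_rot: [-3.141, 0.001, 0.027]
force: [-1.0, 0.5, -0.4]
finger_gap: 0.0921
```

Run:
```python
from h import *
s=state(); d=cams.snapshot('wrist'); pickle.dump(d,open('w1.pkl','wb'));pickle.dump(s,open('w1s.pkl','wb'))
print(s['t'],s['tool_pos'],s['ee_rot'],s['joint_positions'])
cv2.imwrite('pics/w1.png',d['frame'])
```

```text
1.75 [ 0.46576676 -0.33412171  0.22218448] [-3.14117825e+00  1.04587111e-03  2.74254646e-02] [-8.32715490e-01  1.55024630e-01  1.60161197e+00 -5.31423133e-04
  1.38595243e+00  7.10753521e-01]
```

View pics/w1.png

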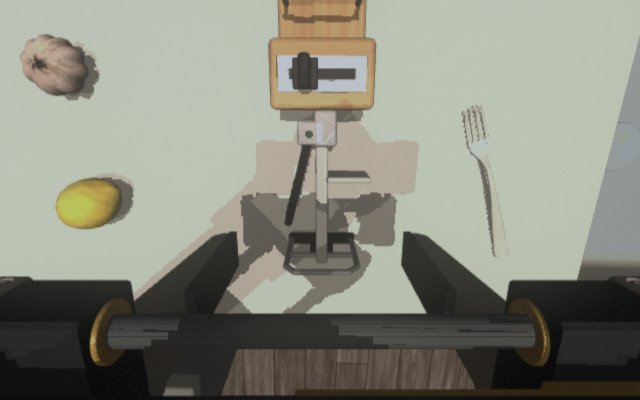

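The wrist view shows the whole rack from above: fin (305,70), housing, leg at column 321, tab (350,178), lever tip (290,222). Enlarging it.

Run:
```python
from h import *
crop(load('w1'),260,25,130,100,6,'w1a.png')
crop(load('w1'),265,120,130,95,6,'w1b.png')
crop(load('w1'),265,190,130,90,6,'w1c.png')
```

```text
(no output)
```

View pics/w1a.png

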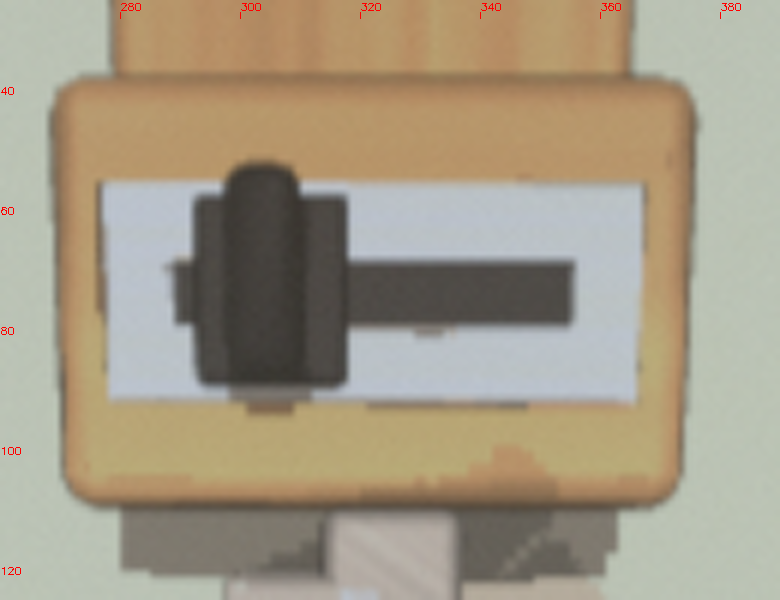

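View pics/w1b.png

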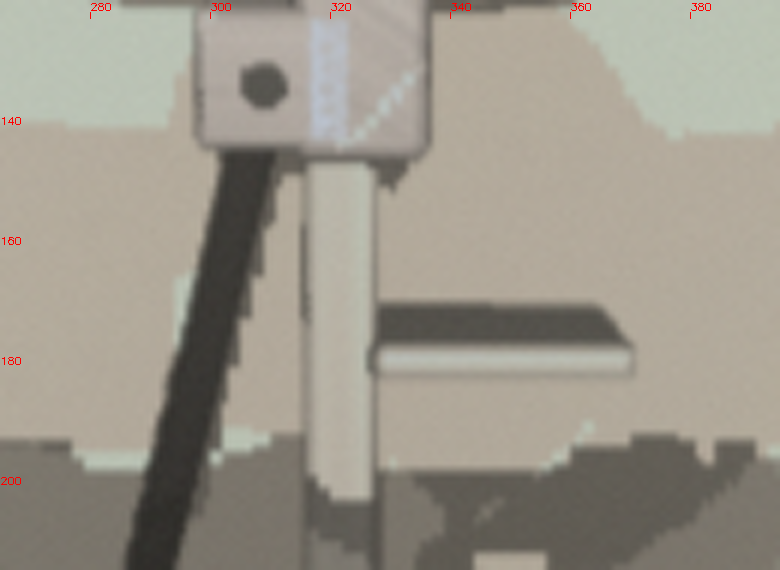

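View pics/w1c.png

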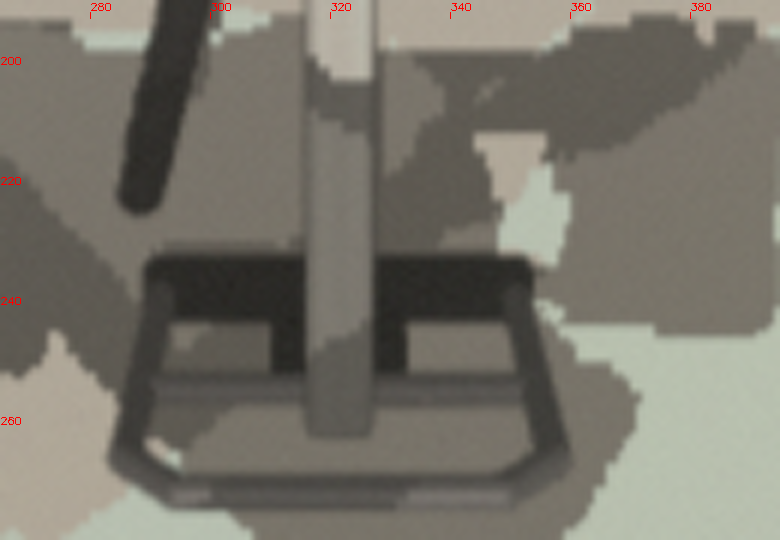

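```bash
cat > fit2.py <<'E'
from fit import *
d=load('w1');s=load('w1s')
# (model pt, pixel, use u, use v)
O=[((-47,52,78),(269,73),1,0),((47,52,78),(374.5,73),1,0),((0,22,78),(321,108.2),0,1),((0,82,78),(321,38.2),0,1),
((-6,-30,67),(315.6,165),1,0),((6,-30,67),(327.5,165),1,0),((-6,-110,67),(315.7,235),1,0),((6,-110,67),(327.5,235),1,0),
((0,-135,67),(321.5,262.7),0,1),((47,-40,78),(370.3,177.5),1,1),((-12,0,74),(309,134),1,1),((-23,5,74),(297.8,133),1,0),((14,5,74),(336.4,133),1,0),((0,-12,74),(318,145),0,1)]
def res2(p):
    o=[]
    for q,px,a,b in O:
        e=proj(d,W(p,q),s)-px
        if a:o.append(e[0])
        if b:o.append(e[1])
    return np.array(o)
def fit2():
    return least_squares(res2,[0.515,-0.34,-1.54])
if __name__=="__main__":
    r=fit2();p=r.x;print(p,r.fun.round(1))
    np.save('p.npy',p)
    print('fin top z110 y52:',[ (atz(d,u,58,.110,s)) for u in (297.5,310)])
    def rk(w): c,sn=np.cos(p[2]),np.sin(p[2]); D=w[:2]-p[:2]; return np.array([c*D[0]+sn*D[1],-sn*D[0]+c*D[1]])*1e3
    for u in(297.5,310): print(rk(atz(d,u,58,.110,s)))
    print('tip',rk(atz(d,287.5,225,.066,s)), 'housing depth', atd(d,345,100,s), 'leg',atd(d,321,170,s),'table',atd(d,450,170,s))
E
python3 fit2.py
```

```text
[ 0.52163893 -0.33405395 -1.54382392] [-0.9  1.1  1.  -2.3 -0.2  0.2 -0.1 -0.3  0.8  0.9 -0.4 -0.2 -0.2 -1.
  0.5  1.8]
fin top z110 y52: [array([ 0.58101688, -0.313383  ,  0.11      ]), array([ 0.58128482, -0.32305982,  0.11      ])]
[-19.06206555  59.91382858]
[-9.38153327 59.92069353]
tip [-34.79073383 -92.39007074] housing depth [ 0.55210647 -0.35401545  0.07704956] leg [ 0.48639768 -0.33445729  0.06661191] table [ 0.47896497 -0.48790794 -0.00104716]
```

Call:
drive_tool(
  motion=[
    [0.9, -0.1, 0.9, 0, 0, 0],
    [0.9, -0.1, 0.9, 0, 0, 0],
    [0.9, -0.1, 0.9, 0, 0, 0],
    [0.9, -0.1, 0.9, 0, 0, 0],
    [0.9, -0.1, 0.9, 0, 0, 0],
    [0.9, -0.13, 0.9, 0, 0, 0],
    [0, 0, 0.85, 0, 0, 0],
    [0, 0, 0, 0, 0, 0],
  ],
  gripper=0,
)

```text
t: 2.6
tool_pos: [0.5712, -0.318, 0.0942]
ee_rot: [-3.138, 0.005, 0.025]
force: [-0.1, -0.4, -0.6]
finger_gap: 0.0922
```

Call:
drive_tool(
  motion=[
    [0, 0, 0, 0, 0, 0],
    [0, 0, 0, 0, 0, 0],
    [0, 0, 0, 0, 0, 0],
    [0, 0, 0, 0, 0, 0],
    [0, 0, 0, 0, 0, 0],
    [0, 0, 0, 0, 0, 0],
  ],
  gripper=1,
  squeeze=10,
)

```text
t: 3.2
tool_pos: [0.5739, -0.319, 0.0979]
ee_rot: [3.141, -0.0, 0.025]
force: [0.1, 0.6, 0.3]
finger_gap: 0.0462
```

Call:
drive_tool(
  motion=[
    [0, 0, 0, 0, 0, 0],
    [0, 0, 0, 0, 0, 0],
    [0, 0, 0, 0, 0, 0],
    [0, 0, 0, 0, 0, 0],
    [0, 0, 0, 0, 0, 0],
    [0, 0, 0, 0, 0, 0],
  ],
)

```text
t: 3.8
tool_pos: [0.5738, -0.3188, 0.0975]
ee_rot: [-3.141, 0.0, 0.025]
force: [-0.8, 0.5, -0.1]
finger_gap: 0.0099
```

Call:
drive_tool(
  motion=[
    [0, 0.3, 0, 0, 0, 0],
    [0, 0.3, 0, 0, 0, 0],
    [0, 0.3, 0, 0, 0, 0],
    [0, 0.3, 0, 0, 0, 0],
    [0, 0.25, 0, 0, 0, 0],
    [0, 0, 0, 0, 0, 0],
    [0, 0, 0, 0, 0, 0],
  ],
)

```text
t: 4.5
tool_pos: [0.5746, -0.348, 0.0976]
ee_rot: [-3.142, -0.0, 0.025]
force: [0.9, 2.7, 0.3]
finger_gap: 0.0097
```

Call:
drive_tool(
  motion=[
    [0, 0.1, 0, 0, 0, 0],
    [0, 0, 0, 0, 0, 0],
    [0, 0, 0, 0, 0, 0],
  ],
)

```text
t: 4.8
tool_pos: [0.5746, -0.3481, 0.0975]
ee_rot: [-3.138, 0.001, 0.026]
force: [-0.8, 7.0, 2.9]
finger_gap: 0.0097
```

Call:
drive_tool(
  motion=[
    [0, 0, 0, 0, 0, 0],
    [0, 0, 0, 0, 0, 0],
    [0, 0, 0, 0, 0, 0],
    [0, 0, -1, 0, 0, 0],
    [0, 0, -1, 0, 0, 0],
    [0, 0, -1, 0, 0, 0],
    [0, 0, 0, 0, 0, 0],
  ],
  gripper=0.24,
)

```text
t: 5.5
tool_pos: [0.5762, -0.3518, 0.1614]
ee_rot: [3.136, -0.005, 0.025]
force: [0.6, -0.6, 0.1]
finger_gap: 0.0641
```

Call:
drive_tool(
  motion=[
    [-0.79, -0.32, 0, 0, 0, 0],
    [-0.79, -0.32, 0, 0, 0, 0],
    [-0.79, -0.32, 0, 0, 0, 0],
    [-0.79, -0.32, 0, 0, 0, 0],
    [-0.79, -0.32, 0, 0, 0, 0],
    [0, 0, 0, 0, 0, 0],
    [0, 0, 0, 0, 0, 0],
  ],
)

```text
t: 6.2
tool_pos: [0.4947, -0.32, 0.1569]
ee_rot: [-3.141, 0.0, 0.025]
force: [0.4, 0.1, 0.1]
finger_gap: 0.0701
```

```bash
cat >> h.py <<'E'
def rk(w,p=None):
    p=np.load('p.npy'); c,sn=np.cos(p[2]),np.sin(p[2]); D=np.asarray(w)[:2]-p[:2]; return np.array([c*D[0]+sn*D[1],-sn*D[0]+c*D[1]])*1e3
E
python3 - <<'E'
from h import *
s=state(); d=cams.snapshot('wrist'); pickle.dump(d,open('w2.pkl','wb'));pickle.dump(s,open('w2s.pkl','wb'))
print(s['t'],s['tool_pos'],s['ee_rot'],s['finger_gap'],rk(s['tool_pos']))
cv2.imwrite('pics/w2.png',d['frame'])
E
```

```text
6.2 [ 0.4947172  -0.32000606  0.15693523] [-3.14137578e+00  2.13846205e-04  2.48424918e-02] 0.07007627612759222 [-14.76884265 -26.53307856]
```

View pics/w2.png

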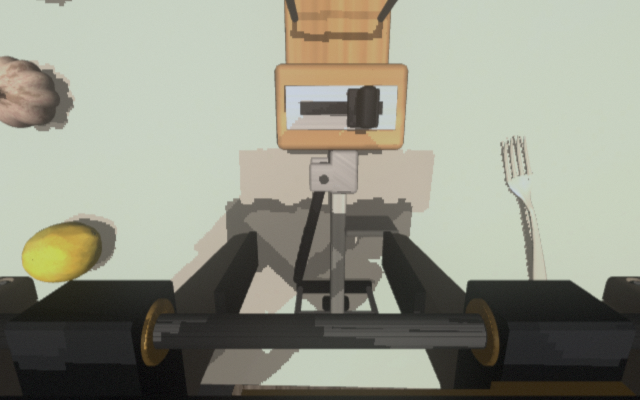

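Run:
```python
from h import *
from fit import W
d=load('w2');s=load('w2s');p=np.load('p.npy')
im=d
for q in [(47,-40,78),(5,-40,78),(-23,-12,74),(14,-12,74),(15,52,110),(6,-60,67),(-6,-60,67)]:
    u=proj(d,W(p,q),s); print(q,u.round(1)); cv2.circle(d['frame'],tuple(int(round(x)) for x in u),1,(0,0,255),-1)
crop(d,270,60,130,100,6,'w2a.png');crop(d,240,160,160,100,5,'w2b.png')
```

```text
(47, -40, 78) [399.3 230.1]
(5, -40, 78) [345.4 230.2]
(-23, -12, 74) [309.3 194.1]
(14, -12, 74) [357.4 194.1]
(15, 52, 110) [368.5 106.8]
(6, -60, 67) [345.2 248.3]
(-6, -60, 67) [330.7 248.3]
```

View pics/w2a.png

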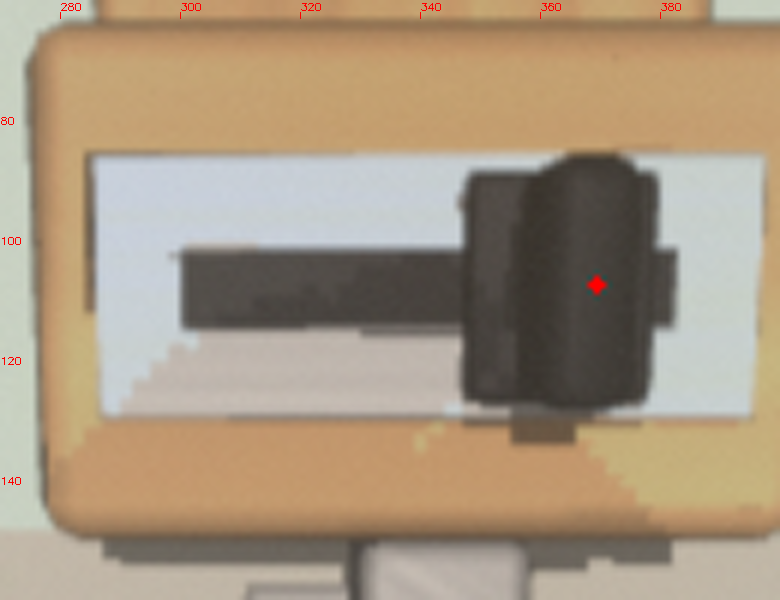

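View pics/w2b.png

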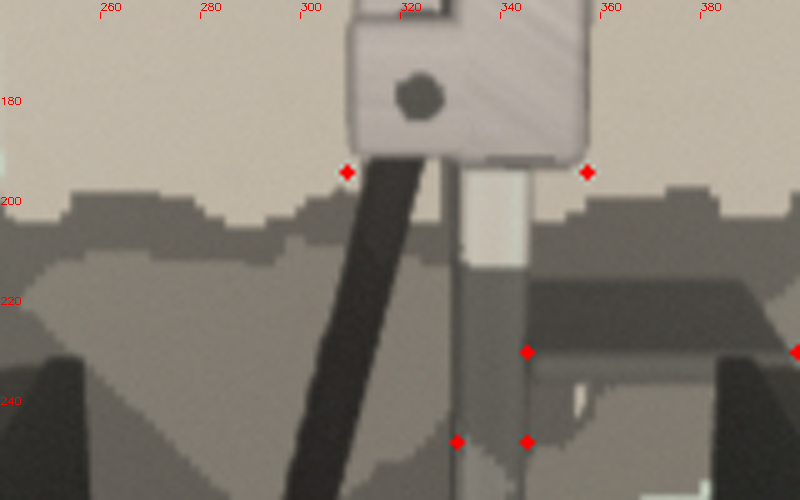

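Call:
drive_tool(
  motion=[
    [0, 0, 0.9, 0, 0, 0],
    [0, 0, 0.9, 0, 0, 0],
    [0, 0, 0.9, 0, 0, 0],
    [0, 0, 0.7, 0, 0, 0],
    [0, 0, 0.5, 0, 0, 0],
    [0, 0, 0, 0, 0, 0],
  ],
)

```text
t: 6.85
tool_pos: [0.4942, -0.3193, 0.0779]
ee_rot: [-3.14, 0.002, 0.025]
force: [-0.3, -0.6, -0.4]
finger_gap: 0.0699
```

Call:
drive_tool(
  motion=[
    [0, 0, 0.6, 0, 0, 0],
    [0, 0, 0.6, 0, 0, 0],
    [0, 0, 0.45, 0, 0, 0],
    [0, 0, 0, 0, 0, 0],
  ],
)

```text
t: 7.25
tool_pos: [0.4938, -0.3189, 0.0447]
ee_rot: [-3.139, 0.002, 0.025]
force: [-0.2, -0.2, 0.1]
finger_gap: 0.0699
```

Run:
```python
from h import *
s=state(); d=cams.snapshot('wrist'); pickle.dump(d,open('w3.pkl','wb'));pickle.dump(s,open('w3s.pkl','wb'))
print(s['t'],s['tool_pos'],s['ee_rot'],s['finger_gap'],rk(s['tool_pos']),s['force'])
cv2.imwrite('pics/w3.png',d['frame'])
for n in('scene','side'):
    d=cams.snapshot(n); pickle.dump(d,open(n+'3.pkl','wb'))
    if n=='side': crop(d,270,130,190,120,4,'d3c.png')
    else: crop(d,250,190,190,120,4,'s3c.png')
```

```text
7.25 [ 0.49376417 -0.31893247  0.04467294] [-3.13919694e+00  2.32899909e-03  2.52829166e-02] 0.06994925593812293 [-15.86774182 -27.45680728] [-0.20139275 -0.23222958  0.09679493]
```

View pics/w3.png

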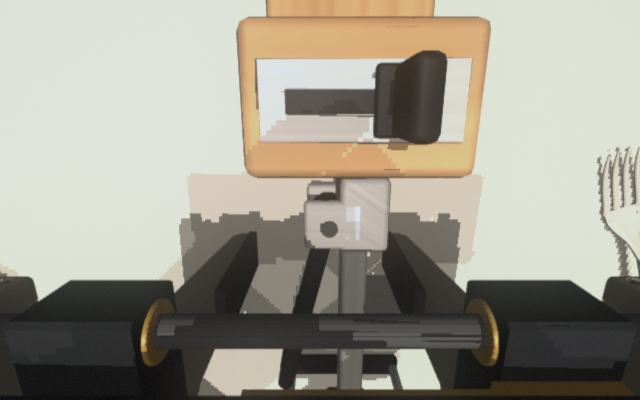

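View pics/d3c.png

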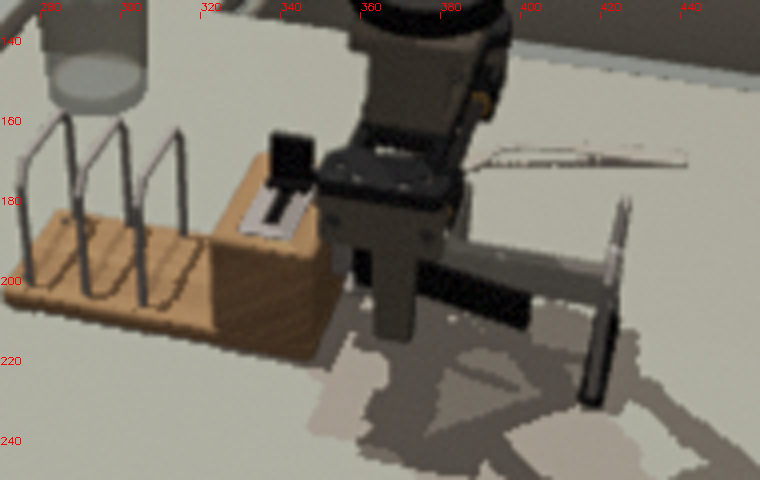

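View pics/s3c.png

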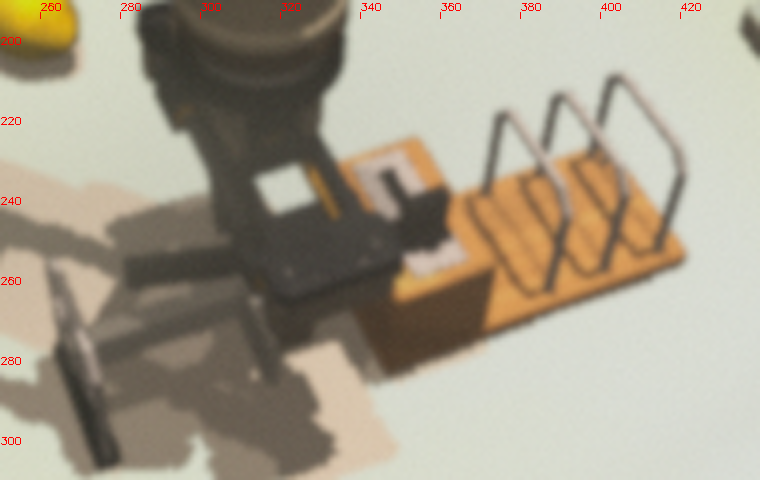

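Call:
drive_tool(
  motion=[
    [-0.4, 0, 0, 0, 0, 0],
    [-0.4, 0, 0, 0, 0, 0],
    [-0.4, 0, 0, 0, 0, 0],
    [-0.4, 0, 0, 0, 0, 0],
    [-0.4, 0, 0, 0, 0, 0],
    [0, 0, 0, 0, 0, 0],
    [0, 0, 0, 0, 0, 0],
  ],
)

```text
t: 8.1
tool_pos: [0.4549, -0.3214, 0.0471]
ee_rot: [3.141, -0.001, 0.025]
force: [3.5, -0.8, 3.4]
finger_gap: 0.0698
```

```bash
cat > look.py <<'E'
import sys
from h import *
n=sys.argv[1]
s=state(); d=cams.snapshot('wrist'); pickle.dump(d,open(f'w{n}.pkl','wb'));pickle.dump(s,open(f'w{n}s.pkl','wb'))
print(s['t'],s['tool_pos'],s['ee_rot'],s['finger_gap'],rk(s['tool_pos']),s['force'])
cv2.imwrite(f'pics/w{n}.png',d['frame'])
crop(d,260,150,150,110,5,f'w{n}c.png')
E
python3 look.py 4
```

```text
8.1 [ 0.45492282 -0.32139501  0.04711424] [ 3.14068662e+00 -7.45300000e-04  2.48683978e-02] 0.06981444450916895 [-14.45361168 -66.35044858] [ 3.48483894 -0.75334657  3.39003372]
```

View pics/w4.png

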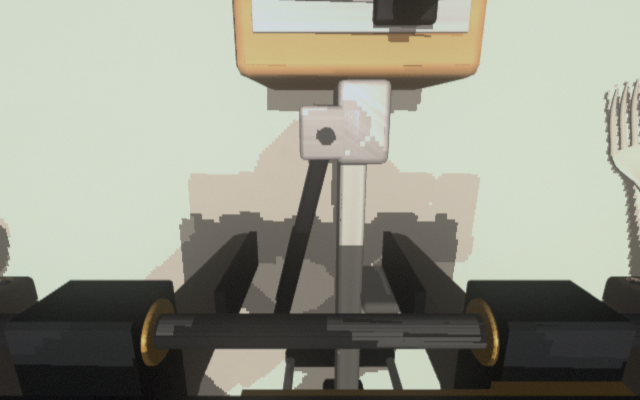

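View pics/w4c.png

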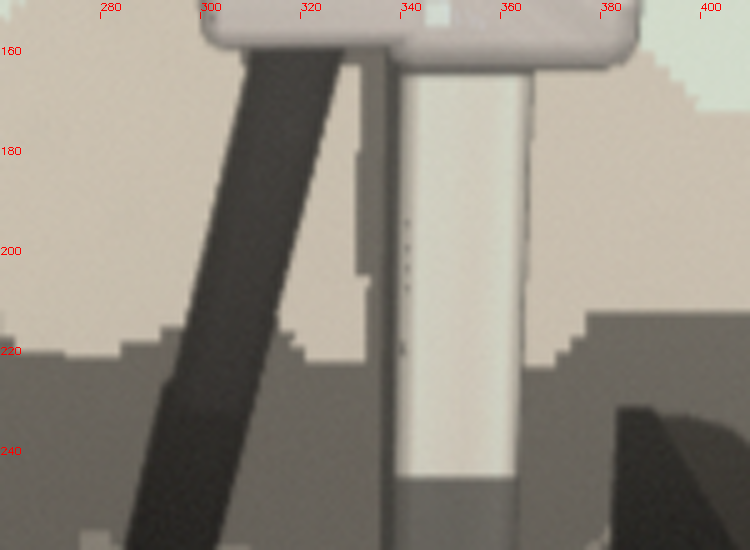

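Call:
drive_tool(
  motion=[
    [-0.2, 0, 0, 0, 0, 0],
    [-0.2, 0, 0, 0, 0, 0],
    [0, 0, 0, 0, 0, 0],
    [0, 0, 0, 0, 0, 0],
  ],
)

```text
t: 8.55
tool_pos: [0.4468, -0.3214, 0.0467]
ee_rot: [3.141, -0.0, 0.025]
force: [3.6, -1.7, 3.0]
finger_gap: 0.07
```

```bash
sed -i 's/crop(d,260,150,150,110,5/crop(d,290,110,120,90,6/' look.py; python3 look.py 5
```

```text
8.55 [ 0.44681556 -0.32138     0.04671906] [ 3.14113889e+00 -1.13565216e-04  2.51480314e-02] 0.0700399974283477 [-14.68726539 -74.45435364] [ 3.55113682 -1.65576678  3.0028881 ]
```

View pics/w5c.png

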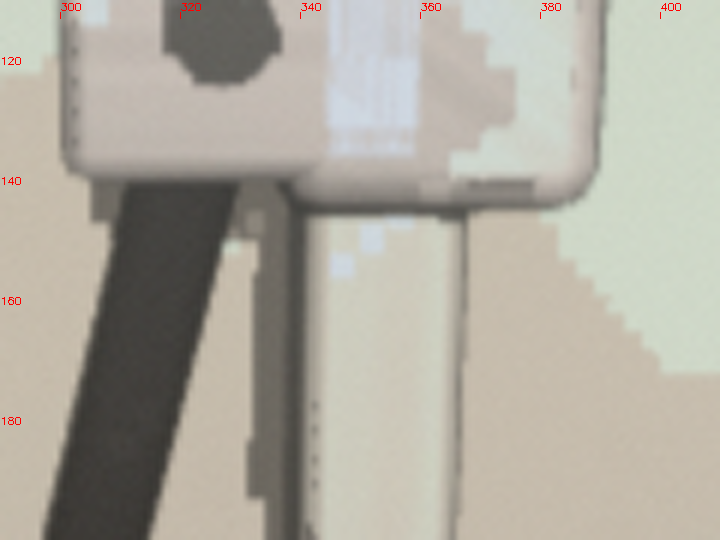

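Run:
```python
from h import *
for n in('scene','side'):
    d=cams.snapshot(n); pickle.dump(d,open(n+'5.pkl','wb'))
    if n=='side': crop(d,320,150,150,100,5,'d5c.png')
    else: crop(d,230,220,150,100,5,'s5c.png')
d=load('w5'); 
g=cv2.convertScaleAbs(d['frame'],alpha=1.0)
crop(d,325,130,60,40,12,'w5d.png')
crop(d,270,330,140,70,5,'w5e.png')
```

```text
(no output)
```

View pics/d5c.png

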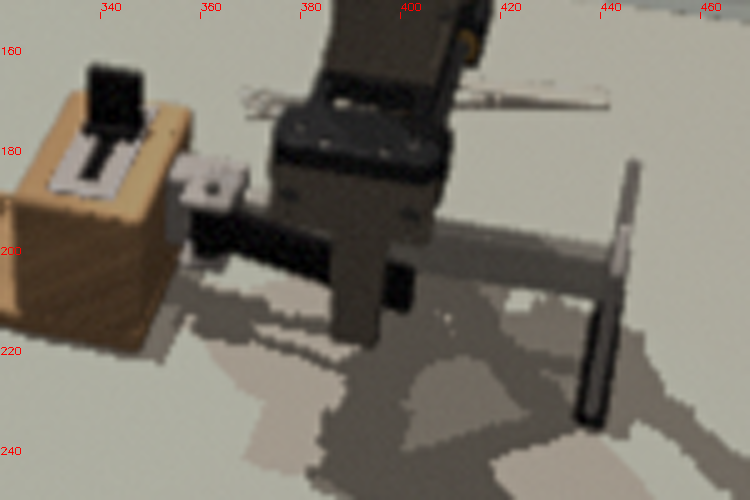

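View pics/s5c.png

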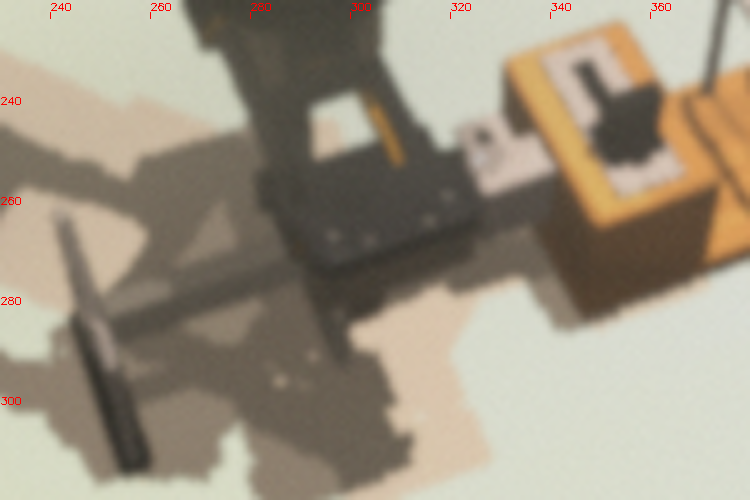

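View pics/w5d.png

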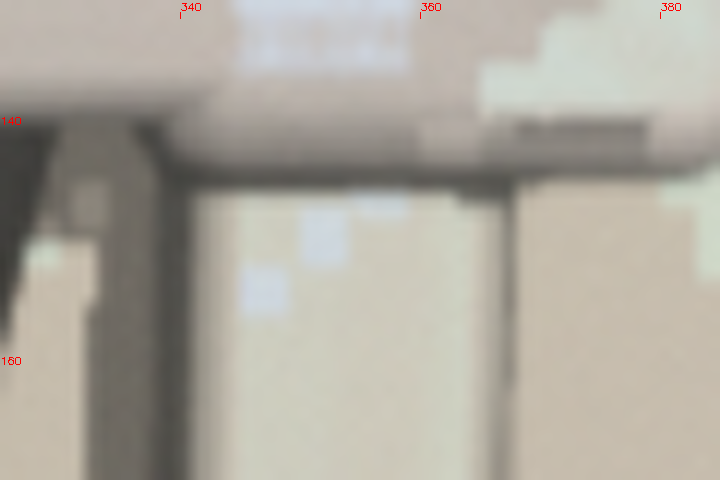

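View pics/w5e.png

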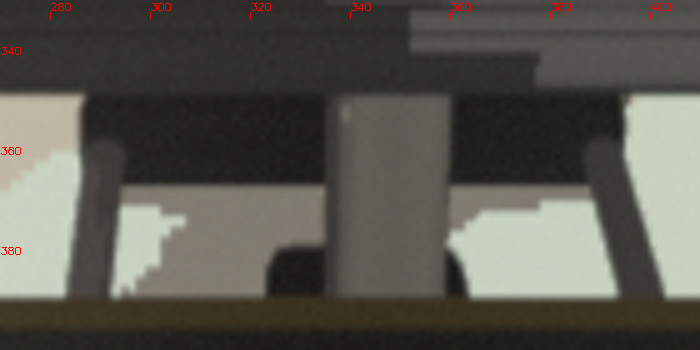

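Run:
```python
from h import *
p=np.load('p.npy')
def sub(a,b,box,search):
    u0,v0,w,h=box; t=a[v0:v0+h,u0:u0+w]; U0,V0,Wd,H=search
    k=8
    t=cv2.resize(t,None,fx=k,fy=k,interpolation=cv2.INTER_CUBIC); r=cv2.resize(b[V0:V0+H,U0:U0+Wd],None,fx=k,fy=k,interpolation=cv2.INTER_CUBIC)
    m=cv2.matchTemplate(r,t,cv2.TM_CCOEFF_NORMED); _,mx,_,l=cv2.minMaxLoc(m); return mx,np.array([l[0]/k+U0-u0,l[1]/k+V0-v0])
a=load('side0');b=load('side5')
for box in [(412,205,14,30),(414,180,14,40),(412,215,14,18)]:
    mx,dl=sub(a['frame'],b['frame'],box,(box[0],box[1]-10,60,box[3]+30))
    c=np.array([418,231.])
    for z in (0.005,):
        d0=rk(atz(a,*c,z)); d1=rk(atz(a,*(c+dl),z)); print('side',mx,dl,d0,d1-d0)
a=load('scene0');b=load('scene5')
for box in [(262,276,20,36),(266,290,20,20)]:
    mx,dl=sub(a['frame'],b['frame'],box,(box[0]-40,box[1]-10,70,box[3]+30))
    c=np.array([275,304.])
    d0=rk(atz(a,*c,.005)); d1=rk(atz(a,*(c+dl),.005)); print('scene',mx,dl,d0,d1-d0)
w1,s1,w5,s5=load('w1'),load('w1s'),load('w5'),load('w5s')
for z in (0,.01,.02):
    print(z, rk(atz(w1,321,243.3,z,s1)), rk(atz(w5,340,366.4,z,s5)))
w4,s4=load('w4'),load('w4s')
```

```text
side 0.8054326176643372 [19.625  3.125] [ -40.56513282 -133.83009815] [  1.68107724 -40.79764541]
side 0.8546609878540039 [19.5   2.75] [ -40.56513282 -133.83009815] [  2.81795111 -40.42749002]
side 0.7775843143463135 [19.75   3.125] [ -40.56513282 -133.83009815] [  1.75592254 -41.04845694]
scene 0.8097353577613831 [-19.375   7.75 ] [  35.51743327 -134.88064988] [  1.24344739 -41.23022853]
scene 0.8584738373756409 [-19.      6.375] [  35.51743327 -134.88064988] [ -1.33910078 -39.67609196]
0 [  -0.14571341 -139.96163073] [   0.45210767 -186.43418774]
0.01 [  -0.18255872 -135.80113358] [  -0.2776555  -177.45239449]
0.02 [  -0.21940402 -131.64063643] [  -1.00741868 -168.47060123]
```

Call:
drive_tool(
  motion=[
    [-0.15, 0, 0, 0, 0, 0],
    [-0.05, 0, 0, 0, 0, 0],
    [0, 0, 0, 0, 0, 0],
  ],
)

```text
t: 9.0
tool_pos: [0.4428, -0.3214, 0.0466]
ee_rot: [3.141, -0.0, 0.025]
force: [4.6, -1.2, 2.1]
finger_gap: 0.0697
```

```bash
sed -i 's/crop(d,290,110,120,90,6/crop(d,320,110,65,45,12/' look.py; python3 look.py 6
```

```text
9.0 [ 0.44284433 -0.32139879  0.04663546] [ 3.14127993e+00 -1.81851994e-04  2.52772938e-02] 0.06972122555588862 [-14.77557783 -78.4246425 ] [ 4.55485122 -1.22309822  2.13717382]
```

View pics/w6c.png

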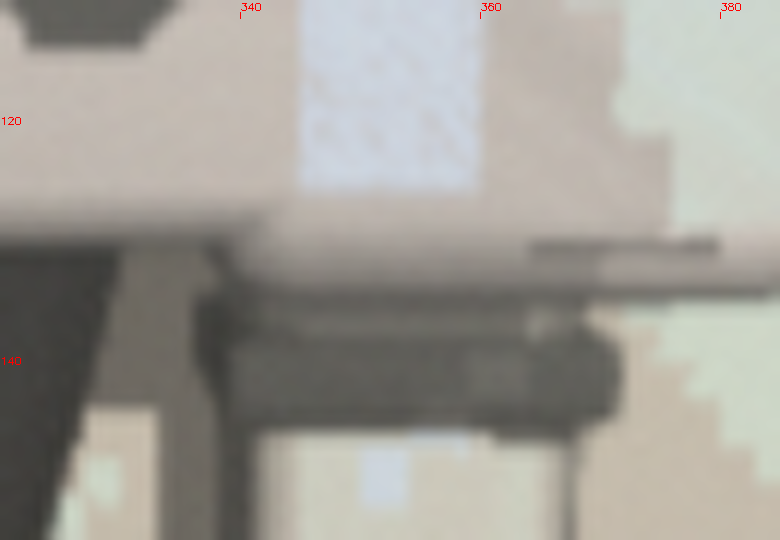

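Run:
```python
from h import *
d=load('w6');s=load('w6s')
for u,v in((352,138),(352,145.7)): print(rk(atz(d,u,v,.068,s)))
print('mouth',rk(atz(d,352,134.5,.072,s)),rk(atz(d,352,134.5,.0745,s)))
d=load('w2');s=load('w2s');print('mouth w2',rk(atz(d,340,192.3,.073,s)))
```

```text
[ -1.26354875 -13.50549996]
[ -1.18441555 -16.72823739]
mouth [ -1.68470455 -11.79345073] [ -1.92564281 -11.63095135]
mouth w2 [  0.63613311 -10.82538283]
```

Call:
drive_tool(
  motion=[
    [0.05, 0, 0, 0, 0, 0],
    [0, 0, 0, 0, 0, 0],
    [0, 0, 0, 0, 0, 0],
  ],
)

```text
t: 9.35
tool_pos: [0.444, -0.3213, 0.0466]
ee_rot: [3.141, -0.0, 0.025]
force: [4.9, -2.1, 1.8]
finger_gap: 0.0697
```

```bash
python3 look.py 7
```

```text
9.35 [ 0.44396376 -0.32130936  0.04659575] [ 3.14135209e+00 -2.37668266e-04  2.53803744e-02] 0.06973467479702672 [-14.83478529 -77.30320801] [ 4.86138464 -2.08024524  1.82426628]
```

View pics/w7c.png

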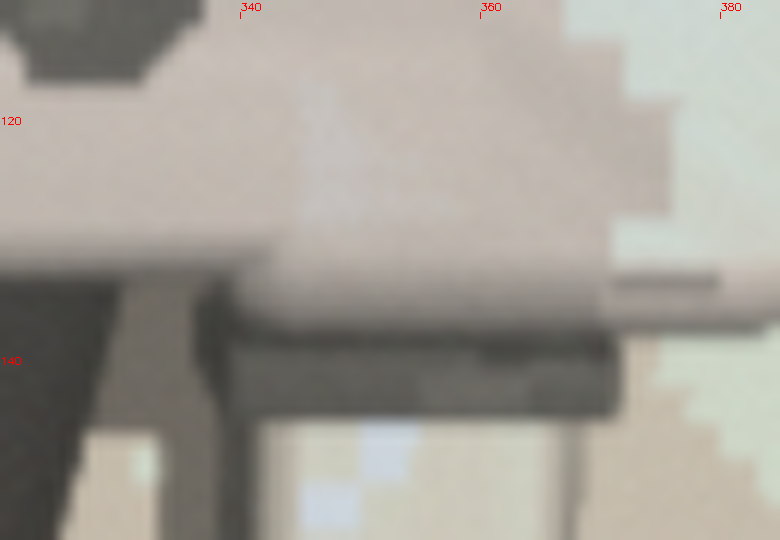

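View pics/w7.png

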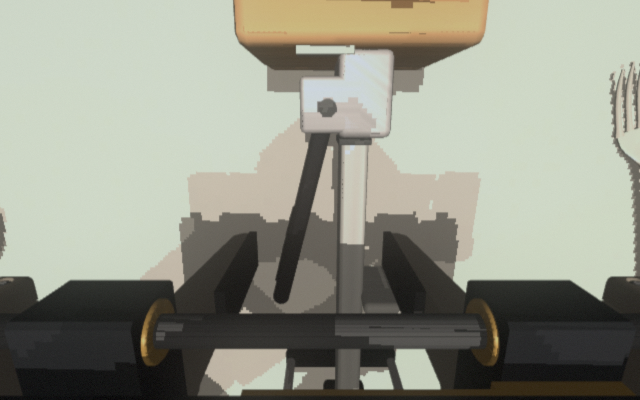

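Call:
drive_tool(
  motion=[
    [0, 0.25, 0, 0, 0, 0],
    [0, 0.24, 0, 0, 0, 0],
    [0, 0, 0, 0, 0, 0],
    [0, 0, 0, 0, 0, 0],
  ],
)

```text
t: 9.8
tool_pos: [0.4433, -0.3293, 0.0453]
ee_rot: [-3.138, 0.002, 0.025]
force: [3.8, 1.8, -2.2]
finger_gap: 0.0698
```

```bash
python3 look.py 8
```

```text
9.8 [ 0.44331423 -0.32934018  0.04530284] [-3.13779512e+00  1.81651745e-03  2.51409360e-02] 0.06975274212241891 [ -6.82440322 -78.1690853 ] [ 3.78324688  1.79121383 -2.18673997]
```

View pics/w8.png

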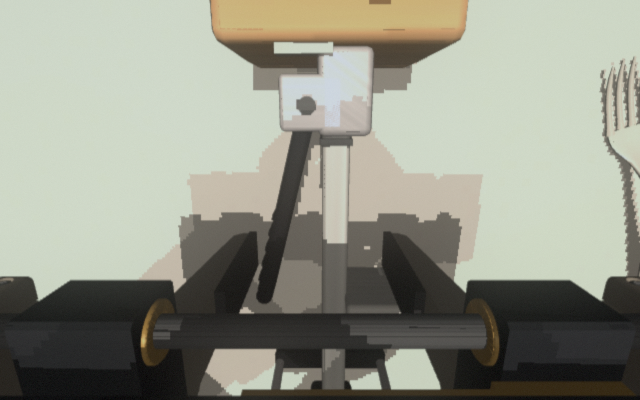

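View pics/w8c.png

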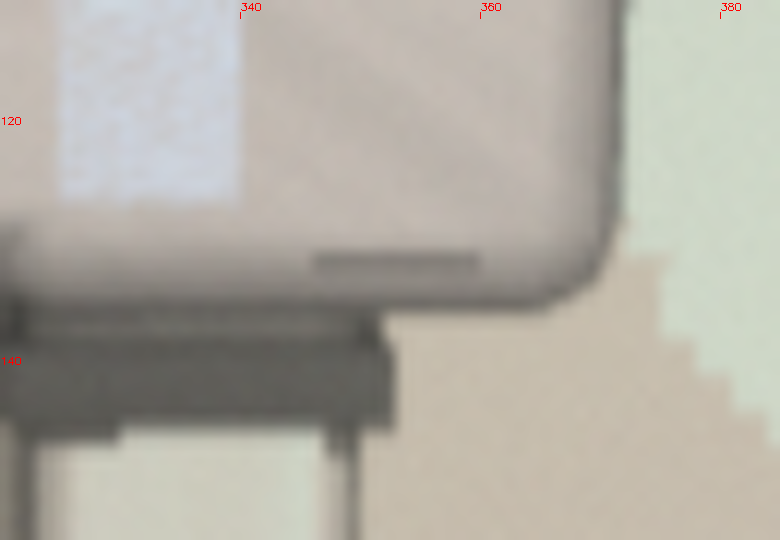

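Call:
drive_tool(
  motion=[
    [0, 0.08, 0, 0, 0, 0],
    [0, 0, 0, 0, 0, 0],
    [0, 0, 0, 0, 0, 0],
    [0, 0, 0, 0, 0, 0],
    [0, 0, 0, 0, 0, 0],
    [0, 0, 0, 0, 0, 0],
    [0, 0, 0, 0, 0, 0],
    [0, 0, 0, 0, 0, 0],
  ],
  gripper=1,
  squeeze=20,
)

```text
t: 10.65
tool_pos: [0.4442, -0.3317, 0.0467]
ee_rot: [-3.14, 0.0, 0.026]
force: [3.4, 3.8, 4.0]
finger_gap: 0.0207
```

```bash
python3 look.py 9
```

```text
10.65 [ 0.44416789 -0.33169522  0.04670017] [-3.13991672e+00  1.85290488e-04  2.55002419e-02] 0.020728083807123678 [ -4.44719946 -77.37924885] [3.35581671 3.81505492 3.95301931]
```

View pics/w9.png

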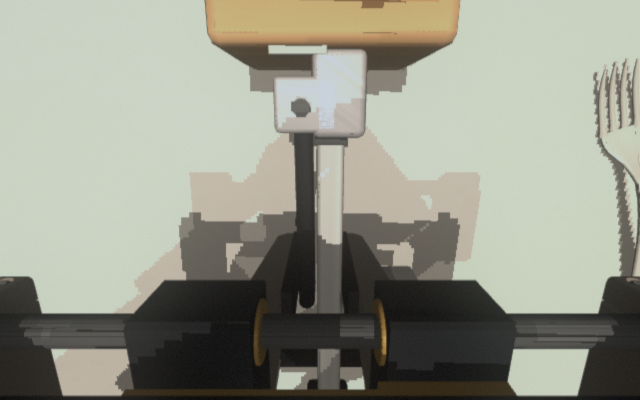

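View pics/w9c.png

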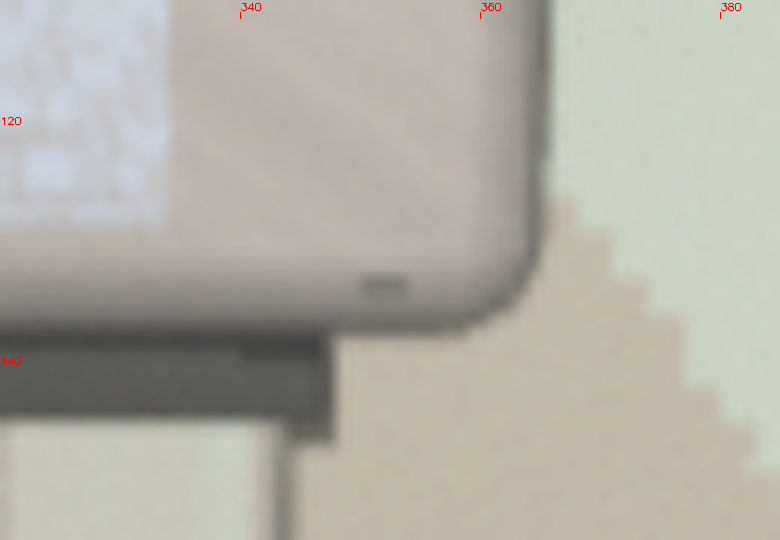

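Call:
drive_tool(
  motion=[
    [0, 0, 0, 0, 0, 0],
    [0, 0, 0, 0, 0, 0],
    [0, 0, 0, 0, 0, 0],
    [0, 0, 0, 0, 0, 0],
    [0, 0, 0, 0, 0, 0],
  ],
)

```text
t: 11.2
tool_pos: [0.4442, -0.3317, 0.0467]
ee_rot: [-3.14, 0.0, 0.025]
force: [4.1, 4.1, 4.8]
finger_gap: 0.0211
```

```bash
sed -i 's/crop(d,320,110,65,45,12/crop(d,280,60,100,75,8/;s/crop(d,280,60,100,75,8/crop(d,270,100,100,70,8/' look.py; python3 look.py 10
python3 - <<'E'
from h import *
d=cams.snapshot('side'); crop(d,260,140,190,110,4,'d10c.png')
s=load('w10s'); w=load('w10'); print(rk(atz(w,330,145,.068,s)),rk(atz(w,330,138,.068,s)),s['qvel'].round(4))
E
```

```text
11.2 [ 0.44417527 -0.33170592  0.04670827] [-3.13995448e+00  1.70037189e-04  2.54837729e-02] 0.021052585123135764 [ -4.43630788 -77.37215855] [4.06714639 4.05481793 4.8054247 ]
[ -0.16480724 -15.36591441] [ -0.18606171 -12.43674747] [ 0.0011 -0.0014 -0.0002 -0.0008 -0.0005 -0.0003]
```

View pics/w10c.png

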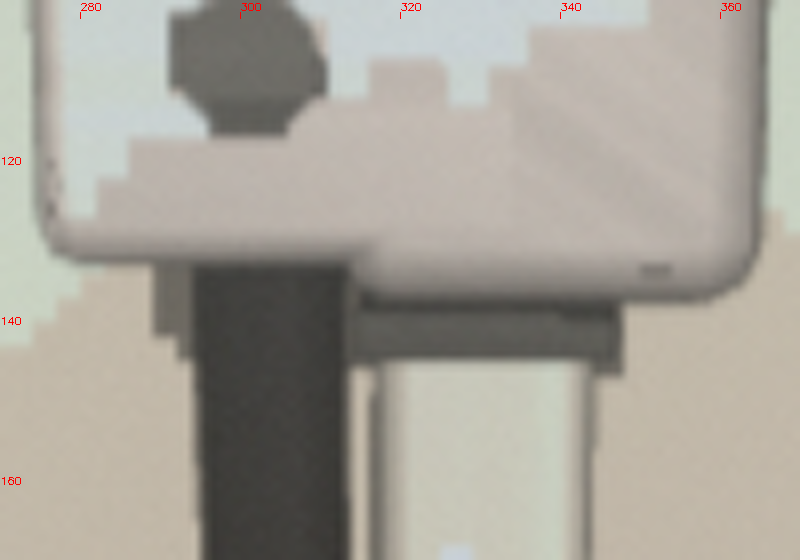

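View pics/d10c.png

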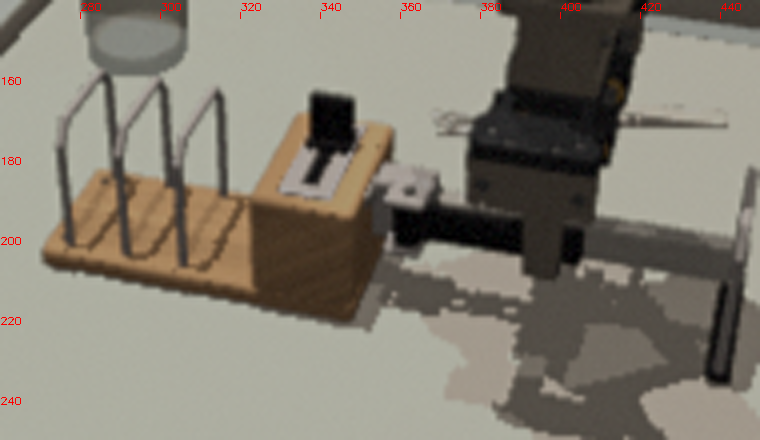

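Run:
```python
from h import *
print(ticket.hand_in()); s=state(); print(s['t'],rk(s['tool_pos']),s['finger_gap'])
```

```text
the job is handed in; nothing more can be done
None
the job is handed in; nothing more can be done
```

I did the job in the order asked and handed it in at about 11.2 s with the arm still holding the leg. The hand-in gives no verdict.

- **Lock:** I gripped the fin and slid it about 29 mm. It then stopped moving and the push rose to 7 N, and the next wrist picture put it at its end stop.
- **Leg:** I pulled it out by the thumb tab with one finger until the rib came just out of the collar. I held it there for over 0.3 s with the lever still open, at about 4.5 to 5 N.
- **Lever:** I squeezed it shut against the leg with a 20 N grip.

**Last checks before hand-in:**
- The lever was parallel to the leg, with the finger gap at 21 mm against 22 mm expected.
- The rib's collar-side edge measured at rack y -12.4 mm, against the collar mouth at -12 mm.
- The joints were at rest.
- The lock fin was still at its far end in the side picture.
- The arm did not go near the fruit and vegetables. I did not measure their positions again at the end.

**Disagreements:**
- The tool position put the leg at about 44 mm while the pictures put it at about 41 mm with the rib still hidden. I followed the pictures, pulled 4 mm further and eased back 1 mm.
- The collar mouth measured between about -10.8 and -11.8 mm from two pictures, against the stated -12 mm. All of this is inside the 4 mm tolerance.

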